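# Inspect the tamper's sole under the treadle lamp

## Robot

A 6-joint arm with a two-finger parallel gripper is mounted at the origin on the work surface. World frame = base frame: x ahead of the robot, y to its left, z up, the work surface at z = 0. Lengths are in m, angles in rad, forces in N, time in s.
With the tool pointing down it reaches from about 0.325 to 0.9 m from the base axis. Payload 6.1 kg.
Tool frame: the origin (TCP) lies between the finger pads; the fingertips stand bot.finger_overhang ahead of it and the grasp point (between the pads) lies 8 mm behind it (bot.finger_overhang is the distance from the TCP to the fingertips, in m); z points along the fingers, y is the line along which they close (so a half turn about z gives the same grasp; the last joint's range is limited). The gripper opens to 85 mm and grips with 20 to 120 N. Pads are 22 mm wide; open, the fingers measure 114 mm over their backs; the gripper's body (76 mm by 85 mm) begins 54 mm behind the grasp point. The pads swing forward as they close: fully open they stand 13 mm farther back than shut.
Start: joints at [1.089, 0.22, 1.526, -0, 1.395, -0.126], TCP at [0.218, 0.586, 0.242] pointing down, gripper open.
Joint ranges: [-2.98, 2.98], [-0.91, 2.08], [0.09, 2.57], [-1.24, 4.39], [0.2, 2.65], [-2.68, 2.68]. Speed limits (rad/s): [2.57, 2.57, 3.01, 3.14, 3.14, 3.14].

## Interface

Orientations are given as a rotation vector (axis times angle).
In Python, from rig import bot, imaging, workorder gives the robot as it stands. The module is installed in compiled form; this text tells all that it offers.
- The arm moves only by the tool play_rows, never from a script. Its argument "steps" is one flat list of numbers, 4 for each row, row after row: the shift along the tool's x, y, z in units of 2.5 cm (1.0 is 2.5 cm), then the turn about the tool's z in units of 8 degrees (1.0 is 8 degrees). In form: [dx, dy, dz, roll, dx, dy, dz, roll, ...]. A call has 1 to 10 rows; each row shifts and turns the commanded pose from where the row before left it, along the tool's axes as they then stand; what a row does not reach is not made up. A row lasts 1/8 s, in which the tool goes at most 62.5 mm and 10.7 degrees, less where a joint would pass 70% of its speed; a pose out of reach is approached as far as the arm can. A call with a number of a shift or a turn outside -1 to 1 is refused whole. A call with a gripper value outside its range is refused whole. "jaw" is the finger opening in mm, from 0 to 85.4, set as the call begins (left out, the last holds). The fingers move at their own pace and stop on an object; "grip_force" is the grip in N (left out, the last holds). Time passes only in rows, so rows that do not move let the fingers close. It gives the time, the measured TCP pose, the force, the opening and the grip force at its end, in the units of the state.
- bot.read_state(): the state, without advancing time (a new reading comes with each control period).
- imaging.camera(name): name is "scene" or "top" or "wrist"; returns the picture (420x560x3 uint8, red, green, blue); there is no depth.
- imaging.get_calibration(name): a dict with "fx", "fy", "cx", "cy" (pixels), "R" (3x3) and "t" (3): a world point X has camera coordinates R X + t; the wrist camera has in their place "hand_eye" (4x4, takes a point from camera to tool coordinates, whose origin is the TCP and whose axes are the flange's). Camera axes: x right, y down, z forward; pixel columns grow to the right and rows downward; lengths in m; the calibration is good to about 2 mm. A picture is of the moment at which its call begins: read the wrist's pose just before it. get_calibration takes no time and is no camera call.
- workorder.hand_in(): hands the job in; it is judged then, once.
The state is a dict: "time": time; "qpos": joint angles; "qvel": joint speeds; "joint_torque": joint torques, N m; "position": TCP position; "eef_rot": TCP orientation; "ft_force": force on the tool from outside, world axes, zero at the start; "wrist_torque": the same for the moment, N m; "grip_width": opening from 0.0 (shut) to 1.0 (fully open); "gripper_force": force on a finger pad.
Only numpy, scipy, OpenCV 4.12 (cv2) and the standard library are available. Lean on these libraries where they do the work, as an engineer would, in place of code of your own. Each camera call takes 0.05 s, during which the arm holds its last target. There are 200 camera calls.

## Task

Switch on the small inspection lamp by pressing the hinged treadle on its foot all the way down to its stop, then let it spring back up. Then take the tamper (the one with the tall upright handle, not the low leveller beside it) straight up out of its stand, tip it about half over, 45 degrees, so that its flat steel sole faces squarely into the lamp's lens from about 15 cm in front of it, and finish there, with the gripper still holding the tamper raised and steady, clear of the lamp and the stand. Leave the leveller and all the other things on the worktop where they stand.

Things in the scene. Friction and masses are not known exactly. Their poses are not given: they have to be found in the camera images.
- treadle (a joint): the lamp's switch: an aluminium plate 100 x 70 mm, 6 mm thick, hinged on the lamp's foot along the edge nearer the lamp's stalk, held up by a spring. 0 rad = up (free edge raised, plate sloping 0.22 rad), 0.22 rad = down at its stop (plate level). The free edge is pushed straight down; at the pad point it needs about 3 N to start and about 7 N at the stop, and it springs back when let go
- treadle_pad (a point): point on the top face of the treadle, on its middle line, 15 mm in from the free edge and 85 mm from the hinge; where to push. It moves with the plate: 43 mm above the worktop when up, about 18 mm lower at the stop. Its x axis points level (when up) from the free edge to the hinge
- lamp: inspection lamp, fixed to the worktop: dark steel foot 280 (along x) x 110 (along y) x 12 mm high, origin at the centre of the foot's underside, z up. The treadle is on the -x half of the foot; a stalk at x = +122 mm carries a round head 92 mm across, centred at x = +90 mm, 150 mm up. The lamp stands with its -x end roughly towards the robot
- lamp_lens (a point): centre of the lens, the flat round face (76 mm across) of the lamp's head, 150 mm above the worktop. Axes as the lamp's: the lens looks towards the lamp's -x and upward, 45 degrees up from level. The head reaches 34 mm behind it
- holder: wooden stand, fixed: block 95 (x) x 220 (y) x 34 mm high, with two round sockets 61 mm wide and 22 mm deep at y = -55 and +55 mm; origin at the centre of its underside. One socket holds the tamper, the other the leveller
- tamper_grip (a point): middle of the tamper's upright wooden handle. The tamper: round steel sole disc 58 mm across and 22 mm thick, a thin neck 20 mm across, then a cylindrical handle 34 mm across and 52 mm tall; 90 mm tall in all, 0.2 to 0.45 kg, round about its z axis, which runs from the sole to the handle's top. This point lies 64 mm above the sole's underside and 26 mm below the handle's top. In the stand it is 76 mm above the worktop
- tamper_sole (a point): centre of the flat underside of the tamper's sole, axes as the tamper's (z towards the handle); the face to be shown to the lens. In the stand it is 12 mm above the worktop
- leveller: low coffee leveller in the other socket: disc 58 mm across, 22 mm thick, with a round top 50 mm across; 34 mm tall in all, no handle; origin at the centre of its underside. Leave alone
- jar: glass sugar jar with steel twist cap, 70 mm across, 100 mm tall, origin under its centre. Leave alone
- saucers: stack of three white saucers, 124 mm across, 36 mm tall, origin under its centre. Leave alone
- tumbler_a: double-walled glass tumbler, 76 mm across, 90 mm tall, on the steel turntable at the back; origin under its centre. Leave alone
- tumbler_b: the other such tumbler beside it. Leave alone
- jug: small steel milk jug, 72 mm across, 90 mm tall, with a handle; origin under its centre. Leave alone
Things that resemble listed ones, but are neither listed nor needed, are in the scene too. Several things have the shape of the holder; the one meant has the colours described above.

How it is judged:
By the outcome, as a careful person would: the job done as asked, in the order asked, and still so for the second after the job is handed in, while the arm keeps its last pose, push and grip.
It also fails if it takes over 58 s, if anything falls off the work surface, if the arm or the gripper's body presses on something with over 40 N, if the wrist force passes 120 N, or if a joint passes its speed limit or range.

## Working session

There is one attempt and no reset: what is moved stays moved. The work goes in short steps, Python scripts to look and compute and a tool call to move; the robot and the scene stay as the last step left them, time stands still between calls to the robot, and variables do not carry over. Pictures are saved under pics/ and viewed, at most 10 in all, crops included, and the job is handed in when it is done.

Besides the shell and the picture viewer there is one more tool, called as a command line: name --argument value ..., lists and objects as JSON in quotes. play_rows: Moves the arm, as the interface text tells. Its arguments: {"type":"object","properties":{"steps":{"type":"array"},"jaw":{"type":"number"},"grip_force":{"type":"number"}},"required":["steps"]}

```bash
mkdir -p pics; python3 - <<'E'
from rig import bot, imaging
import cv2, numpy as np
s=bot.read_state(); print(s, bot.finger_overhang)
for n in ("scene","top"):
    im=imaging.camera(n); cv2.imwrite(f"pics/{n}0.png",im[:,:,::-1]); print(n,imaging.get_calibration(n))
print(imaging.get_calibration("wrist"))
E
```

```text
{'time': 0.0, 'qpos': array([ 1.08888854e+00,  2.21237779e-01,  1.52762318e+00, -6.98300639e-06,
        1.39470522e+00, -1.26134821e-01]), 'qvel': array([ 0.00104318, -0.00076065,  0.00060621, -0.00015266,  0.00224617,
        0.00183281]), 'joint_torque': array([-1.52001929e-03, -4.96888518e+01, -3.89399636e+01, -2.61525665e-04,
        1.07144716e-02,  4.64937273e-05]), 'position': array([0.21744655, 0.58532276, 0.24118562]), 'eef_rot': array([-5.55798673e-01, -3.09144189e+00,  2.96051547e-03]), 'ft_force': array([ 0.55255942, -0.33341208, -0.32786401]), 'wrist_torque': array([ 0.03156553,  0.02498371, -0.00135579]), 'gripper_force': 0.0, 'grip_width': 1.0012310356536511} 0.011
scene {'fx': 437.7266788247713, 'fy': 437.7266788247713, 'cx': 278.57110184152594, 'cy': 213.62308384633647, 'R': array([[-0.03568133,  0.99931895,  0.00940594],
       [ 0.8079735 ,  0.0343857 , -0.58821462],
       [-0.58813745, -0.01338853, -0.80865016]]), 't': array([ 0.0036582 , -0.36749537,  1.58301366])}
top {'fx': 438.53651414385536, 'fy': 438.53651414385536, 'cx': 283.33735308351845, 'cy': 207.03885216274878, 'R': array([[ 8.50496897e-04, -9.99961939e-01, -8.68317219e-03],
       [-9.97210994e-01, -2.00074913e-04, -7.46337333e-02],
       [ 7.46291554e-02,  8.72243053e-03, -9.97173209e-01]]), 't': array([0.01029327, 0.5437966 , 1.34906127])}
{'fx': 341.4957700666186, 'fy': 341.4957700666186, 'cx': 281.0963311383494, 'cy': 205.94228129104178, 'hand_eye': array([[-8.01923154e-04, -9.53450040e-01, -3.01549961e-01,
         7.60411543e-02],
       [ 9.99998446e-01, -2.91156567e-04, -1.73874560e-03,
         1.99797518e-03],
       [ 1.57000881e-03, -3.01550887e-01,  9.53448791e-01,
        -1.30734492e-01],
       [ 0.00000000e+00,  0.00000000e+00,  0.00000000e+00,
         1.00000000e+00]])}
```

View pics/scene0.png

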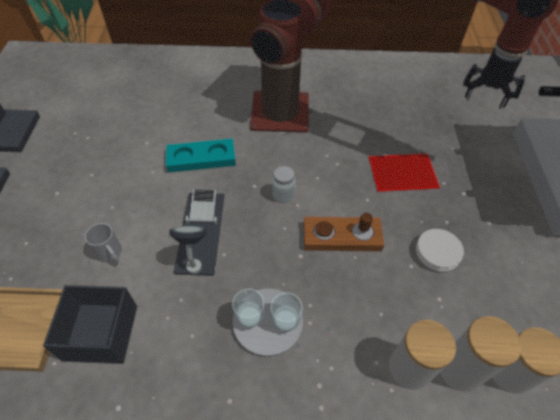

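View pics/top0.png

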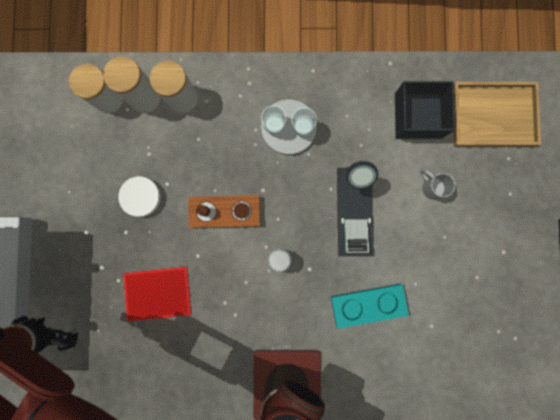

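The views show the wooden stand at top (225,212), with the tamper at its left (205,211) and the low leveller at its right (241,211). The lamp's foot is at top (355,211), its treadle at (357,236) and its head at (362,175).

Things that could be mistaken for the stand: the teal block at (370,305) and the red mat at (157,293). For the tamper: the leveller at (241,211). The choice is the brown block and the item with the tall handle, at scene (365,222).

```bash
cat > h.py <<'E'
import cv2, numpy as np
from rig import bot, imaging
from scipy.spatial.transform import Rotation as Ro
def ray(n,uv,pose=None):
    c=imaging.get_calibration(n); d=np.array([(uv[0]-c['cx'])/c['fx'],(uv[1]-c['cy'])/c['fy'],1.])
    if n=='wrist':
        p,r=pose; H=c['hand_eye']; Rm=Ro.from_rotvec(r).as_matrix()
        return Rm@H[:3,3]+p, Rm@H[:3,:3]@d
    return -c['R'].T@c['t'], c['R'].T@d
def plane(n,uv,z,pose=None):
    o,d=ray(n,uv,pose); return o+d*(z-o[2])/d[2]
def proj(n,X,pose=None):
    c=imaging.get_calibration(n)
    if n=='wrist':
        p,r=pose; H=c['hand_eye']; x=Ro.from_rotvec(r).as_matrix().T@(np.array(X)-p); x=H[:3,:3].T@(x-H[:3,3])
    else: x=c['R']@np.array(X)+c['t']
    return np.array([c['fx']*x[0]/x[2]+c['cx'],c['fy']*x[1]/x[2]+c['cy']])
E
python3 - <<'E'
from h import *
im=cv2.imread('pics/top0.png'); hsv=cv2.cvtColor(im,cv2.COLOR_BGR2HSV)
def rects(mask,z,box):
    m=np.zeros_like(mask); x0,y0,x1,y1=box; m[y0:y1,x0:x1]=mask[y0:y1,x0:x1]
    m=cv2.morphologyEx(m,cv2.MORPH_CLOSE,np.ones((3,3)))
    cs,_=cv2.findContours(m,0,2); c=max(cs,key=cv2.contourArea)
    b=cv2.boxPoints(cv2.minAreaRect(c)); P=np.array([plane('top',p,z)[:2] for p in b])
    print(b.round(1).tolist(),P.round(3).tolist(),'ctr',P.mean(0).round(4),'sides',np.linalg.norm(P[1]-P[0]).round(3),np.linalg.norm(P[2]-P[1]).round(3)); 
    e=[P[1]-P[0],P[2]-P[1]]; L=max(e,key=np.linalg.norm); print('long axis deg',np.degrees(np.arctan2(L[1],L[0])).round(2))
rects(cv2.inRange(hsv,(3,130,60),(20,255,255)),.034,(180,185,275,240))
rects(cv2.inRange(im,(0,0,0),(70,70,70)),.012,(325,160,385,262))
a=cv2.resize(im[180:240,180:280],None,fx=6,fy=6,interpolation=2); b=cv2.resize(im[155:265,325:400],None,fx=4,fy=4,interpolation=2)
k=np.zeros((max(a.shape[0],b.shape[0]),900,3),np.uint8); k=np.zeros((440,600+300,3),np.uint8); k[:a.shape[0],:600]=a; k[:b.shape[0],600:900]=b
sc=cv2.imread('pics/scene0.png')
cv2.imwrite('pics/crop.png',cv2.resize(k,(800,391)))
E
```

```text
[[188.3000030517578, 196.89999389648438], [258.8999938964844, 195.1999969482422], [259.70001220703125, 225.5], [189.0, 227.10000610351562]] [[0.574, 0.305], [0.58, 0.086], [0.486, 0.083], [0.48, 0.302]] ctr [0.53   0.1941] sides 0.219 0.094
long axis deg -88.63
[[337.0, 162.0], [377.0, 162.0], [377.0, 255.0], [337.0, 255.0]] [[0.687, -0.159], [0.687, -0.285], [0.395, -0.281], [0.395, -0.157]] ctr [ 0.541  -0.2204] sides 0.126 0.292
long axis deg 179.14
```

View pics/crop.png

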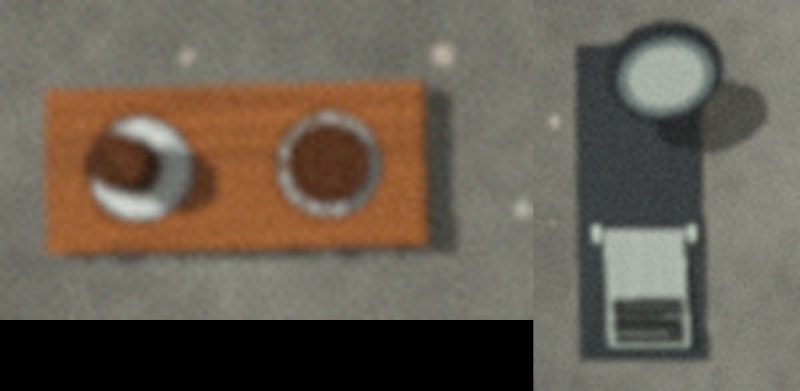

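The crop confirms the choice. The handled tamper is in the left socket of the brown stand, and the flat leveller is in the right one. The lamp foot's corners, the treadle's free edge (at the bottom) and the lens ellipse are clear.

```bash
python3 - <<'E'
from h import *
f=lambda x,y:(325+(x-533.3)/3.556-.4,155+y/3.556-.4)
for n,p,z in [('TL',(577,46),.012),('BL',(580,358),.012),('BR',(707,357),.012),('freeL',(609,347),.046),('freeR',(691,347),.046),('hingeL',(593,233),.025),('hingeR',(695,233),.025),('lens',(667,71),.15)]:
    print(n,np.round(f(*p),1),plane('top',f(*p),z).round(4))
# tamper: sole centre at top of disc z=.034 in top crop ; handle top
g=lambda x,y:(180+x/5.333-.4,180+y/5.333-.4)
print('tamper disc',plane('top',g(141,168),.034).round(4),'handle top',plane('top',g(112,161),.102).round(4),'lev',plane('top',g(329,163),.046).round(4))
c=np.array([.53,.1941]);
for s in(1,-1): print(c+s*.055*np.array([np.cos(np.radians(91.37)),np.sin(np.radians(91.37))]))
# scene check: lens white / treadle pad projection
print('scene lens',proj('scene',plane('top',f(667,71),.15)),'jar',plane('top',(280,260),.1))
E
```

```text
TL [336.9 167.5] [ 0.6696 -0.1585  0.012 ]
BL [337.7 255.3] [ 0.3939 -0.1588  0.012 ]
BR [373.4 255. ] [ 0.3949 -0.2698  0.012 ]
freeL [345.9 252.2] [ 0.4044 -0.1797  0.046 ]
freeR [368.9 252.2] [ 0.4045 -0.2496  0.046 ]
hingeL [341.4 220.1] [ 0.5028 -0.1696  0.025 ]
hingeR [370.1 220.1] [ 0.5028 -0.2584  0.025 ]
lens [362.2 174.6] [ 0.6265 -0.2143  0.15  ]
tamper disc [0.5301 0.2496 0.034 ] handle top [0.5295 0.2531 0.102 ] lev [0.5322 0.1392 0.046 ]
[0.52868502 0.24908428]
[0.53131498 0.13911572]
scene lens [186.16208667 230.84650233] jar [0.38304414 0.01947808 0.1       ]
```

play_rows --steps '[0, 0, 0, -0.85, 0, 0, 0, -0.85, 0, 0, 0, -0.84, -1, -1, 0, 0, -1, -1, 0, 0, -1, -1, 0, 0, -1, -1, 0, 0, -1, -1, 0, 0, -1, -1, 0, 0, -1, -1, 0, 0]' --jaw 0 --grip_force 20

```text
time: 1.35
position: [0.393, 0.4096, 0.2418]
eef_rot: [-0.002, -3.141, 0.001]
ft_force: [0.7, 0.0, -0.0]
grip_width: 0.005
gripper_force: 0.0
```

play_rows --steps '[0, -1, 0, 0, 0, -1, 0, 0, 0, -1, 0, 0, 0, -1, 0, 0, 0, -1, 0, 0, 0, -1, 0, 0, 0, -1, 0, 0, 0, -1, 0, 0, 0, -1, 0, 0, 0, -1, 0, 0]'

```text
time: 2.6
position: [0.3919, 0.1598, 0.2419]
eef_rot: [-0.002, -3.141, 0.0]
ft_force: [0.5, 0.4, 0.5]
grip_width: 0.002
gripper_force: 0.0
```

play_rows --steps '[0, -1, 0, 0, 0, -1, 0, 0, 0, -1, 0, 0, 0, -1, 0, 0, 0, -1, 0, 0, 0, -1, 0, 0, 0, -1, 0, 0, 0, -1, 0, 0, 0, -1, 0, 0, 0, -1, 0, 0]'

```text
time: 3.85
position: [0.3916, -0.0901, 0.242]
eef_rot: [-0.002, -3.141, -0.0]
ft_force: [0.0, 0.3, 0.6]
grip_width: -0.001
gripper_force: 0.0
```

play_rows --steps '[-0.22, -1, 0, 0, -0.22, -1, 0, 0, -0.22, -1, 0, 0, -0.22, -1, 0, 0, -0.2, -0.98, 0.6, 0, 0, 0, 1, 0, 0, 0, 1, 0, 0, 0, 1, 0, 0, 0, 0.8, 0, 0, 0, 0, 0]'

```text
time: 5.1
position: [0.4173, -0.2128, 0.1304]
eef_rot: [-0.002, -3.138, -0.004]
ft_force: [-0.4, 0.4, -0.7]
grip_width: 0.003
gripper_force: 0.0
```

```bash
python3 - <<'E'
from h import *
s=bot.read_state(); p=(s['position'],s['eef_rot']); im=imaging.camera('wrist')[:,:,::-1].copy()
print(s['position'],s['qpos'])
for X in [(.4185,-.2145,.043),(.4037,-.1797,.046),(.4037,-.2496,.046),(s['position'][0],s['position'][1],s['position'][2]-.011)]:
    q=proj('wrist',X,p); print(q); cv2.circle(im,tuple(int(v) for v in q),3,(0,0,255),1)
cv2.imwrite('pics/w1.png',im)
E
```

```text
[ 0.4173327  -0.21280748  0.13035351] [-6.40139616e-01 -4.03274332e-02  2.02682383e+00  5.68740128e-06
  1.15968600e+00 -2.20978955e+00]
[276.60664884 217.30710472]
[329.50746766 197.36390038]
[222.86969884 197.60077701]
[278.38669701 269.29846885]
```

View pics/w1.png

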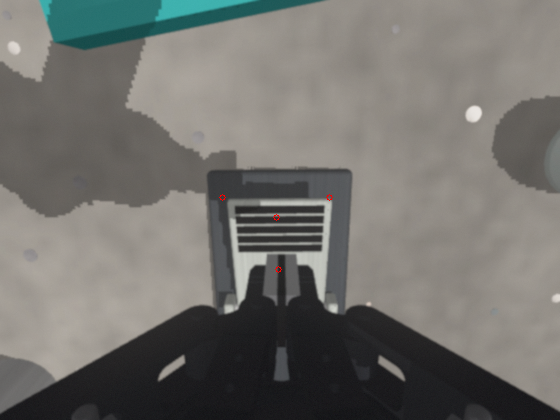

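The wrist view shows the treadle plate with its free edge at row 201, columns 231–328. The fingertips are at (278,269), on the plate's middle line, and about 3 mm short of the pad in x. I'll press there.

play_rows --steps '[-0.12, 0, 1, 0, 0, 0, 1, 0, 0, 0, 0.9, 0, 0, 0, 0.3, 0, 0, 0, 0.2, 0, 0, 0, 0.2, 0, 0, 0, 0.1, 0, 0, 0, 0, 0]'

```text
time: 6.15
position: [0.4221, -0.2145, 0.0404]
eef_rot: [0.002, 3.141, -0.002]
ft_force: [-3.1, -0.8, 5.3]
grip_width: 0.001
gripper_force: 2.7
```

play_rows --steps '[0, 0, 0.1, 0, 0, 0, 0.08, 0, 0, 0, 0, 0]'

```text
time: 6.52
position: [0.4219, -0.2145, 0.036]
eef_rot: [0.001, 3.141, -0.002]
ft_force: [-4.9, -0.7, 6.3]
grip_width: 0.001
gripper_force: 3.3
```

play_rows --steps '[0, 0, 0.06, 0, 0, 0, 0.06, 0, 0, 0, 0, 0]'

```text
time: 6.9
position: [0.4219, -0.2146, 0.0344]
eef_rot: [-0.001, -3.141, 0.001]
ft_force: [-9.9, 3.4, 21.8]
grip_width: -0.001
gripper_force: 10.9
```

The treadle reached its stop: the force jumped to 22 N with the tip at 23 mm. I'm releasing it and moving to the tamper.

play_rows --steps '[0, 0, -0.4, 0, 0, 0, -0.8, 0, 0, 0, -1, 0, 0, 0, -1, 0, 0, 0, -1, 0, 0, 0, -1, 0, 0, 0, -1, 0, 0, 1, -1, 0, 0, 1, 0, 0, 0, 1, 0, 0]'

```text
time: 8.15
position: [0.4225, -0.1384, 0.2131]
eef_rot: [0.002, 3.139, -0.001]
ft_force: [-0.7, 0.7, 0.2]
grip_width: -0.001
gripper_force: 0.0
```

```bash
python3 - <<'E'
from h import *
a=imaging.camera('scene')[:,:,::-1][180:290,160:250]
t=imaging.camera('top')[:,:,::-1][155:265,325:400]
b=np.hstack([cv2.resize(cv2.imread('pics/scene0.png')[180:290,160:250],None,fx=3,fy=3),cv2.resize(a,None,fx=3,fy=3),cv2.resize(t,None,fx=3,fy=3)])
cv2.imwrite('pics/tread.png',b)
E
```

```text
(no output)
```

View pics/tread.png

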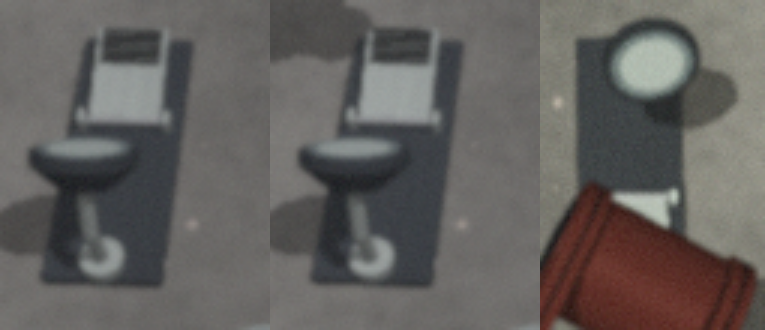

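play_rows --steps '[-0.5, 1, 0, 0, -0.5, 1, 0, 0, -0.5, 1, 0, 0, -0.5, 1, 0, 0, -0.5, 1, 0, 0, -0.5, 1, 0, 0, -0.5, 1, 0, 0, -0.5, 1, 0, 0, -0.28, 1, 0, 0, 0, 1, 0, 0]' --jaw 85

```text
time: 9.5
position: [0.5302, 0.1112, 0.2122]
eef_rot: [0.002, 3.141, -0.0]
ft_force: [1.1, 0.3, -0.0]
grip_width: 0.993
gripper_force: 0.0
```

play_rows --steps '[0, 1, 0, 0, 0, 1, 0, 0, 0, 1, 0, 0, 0, 1, 0, 0, 0, 1, 0, 0, 0, 0.58, 0, 0, 0, 0, 0, 0, 0, 0, 0, 0]'

```text
time: 10.5
position: [0.5295, 0.2497, 0.2122]
eef_rot: [-0.002, -3.141, 0.001]
ft_force: [-1.2, 0.3, -0.9]
grip_width: 0.998
gripper_force: 0.0
```

The treadle has sprung back up and looks the same as before. Next, a check from near over the tamper.

```bash
python3 - <<'E'
from h import *
s=bot.read_state(); p=(s['position'],s['eef_rot']); im=imaging.camera('wrist')[:,:,::-1].copy()
for X in [(.529,.25,.102),(.529,.25,.034),(.512,.25,.102),(.546,.25,.102)]:
    q=proj('wrist',X,p); print(q); cv2.circle(im,tuple(int(v) for v in q),3,(0,255,0),1)
cv2.imwrite('pics/w2.png',im)
E
```

```text
[280.09358919 204.48676912]
[280.44372275 182.74793724]
[280.0193337  182.05648486]
[280.16489289 226.02541093]
```

View pics/w2.png

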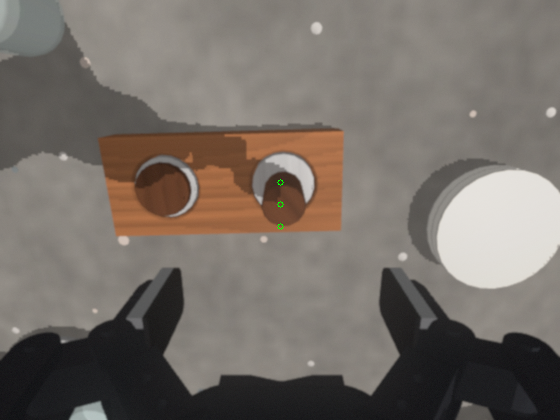

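The wrist view shows the handle's top centred at about (284,205) and the sole disc at (284,183). That is about 3 mm more in +y than predicted. I'll correct and go down.

play_rows --steps '[0, 0.11, 0.6, 0, 0, 0, 1, 0, 0, 0, 1, 0, 0, 0, 1, 0, 0, 0, 1, 0, 0, 0, 0.6, 0, 0, 0, 0.4, 0, 0, 0, 0, 0]'

```text
time: 11.55
position: [0.529, 0.2531, 0.0717]
eef_rot: [-0.002, -3.141, 0.0]
ft_force: [1.1, 0.0, -0.1]
grip_width: 0.994
gripper_force: 0.0
```

play_rows --steps '[0, 0, 0, 0, 0, 0, 0, 0, 0, 0, 0, 0, 0, 0, 0, 0, 0, 0, 0, 0, 0, 0, 0, 0]' --jaw 0 --grip_force 60

```text
time: 12.3
position: [0.5299, 0.2533, 0.073]
eef_rot: [0.002, 3.14, 0.0]
ft_force: [-0.5, -1.8, 4.6]
grip_width: 0.386
gripper_force: 58.8
```

play_rows --steps '[0, 0, -0.4, 0, 0, 0, -0.6, 0, 0, 0, -0.8, 0, 0, 0, -1, 0, 0, 0, -1, 0, 0, 0, -1, 0, 0, 0, -1, 0, 0, 0, -1, 0, 0, 0, -1, 0, 0, 0, -1, 0]'

```text
time: 13.55
position: [0.529, 0.2533, 0.2945]
eef_rot: [0.002, 3.141, 0.001]
ft_force: [0.5, -0.2, -2.6]
grip_width: 0.381
gripper_force: 59.5
```

play_rows --steps '[-1, -1, -1, 0, -1, -1, -1, 0, -1, -1, -1, 0, -1, -1, -1, 0, -1, -1, -1, 0, -1, -1, -1, 0, -1, 0, 0, 0, -1, 0, 0, 0, 0, 0, 0, 0]'

```text
time: 14.68
position: [0.7297, 0.1027, 0.4414]
eef_rot: [-0.003, -3.14, -0.0]
ft_force: [-0.6, 0.1, -3.0]
grip_width: 0.384
gripper_force: 59.8
```

```bash
python3 - <<'E'
from h import *
s=bot.read_state(); print(s['position'],s['eef_rot'],s['qpos'],s['ft_force'],s['grip_width'])
E
```

```text
[0.72969867 0.10269304 0.44144611] [-2.53146554e-03 -3.13979035e+00 -4.00446489e-05] [ 3.29093819e-02  4.80308326e-01  8.34074304e-01  8.91693647e-05
  1.82900942e+00 -1.53625175e+00] [-0.55797164  0.05172561 -2.96693793] 0.38409842625659507
```

Holding the tamper. Now I'll go past the reach limit to see how the arm approaches an unreachable pose, because rows offer no direct tilt.

play_rows --steps '[-1, -0.5, 0, 0, -1, -0.3, 0, 0, -1, 0, 0, 0, -1, 0, 0, 0, -1, 0, 0, 0, -1, 0, 0, 0, -1, 0, 0, 0, -1, 0, 0, 0]'

```text
time: 15.68
position: [0.874, 0.0778, 0.4193]
eef_rot: [0.001, 3.085, 0.007]
ft_force: [0.0, 0.6, -2.5]
grip_width: 0.384
gripper_force: 60.4
```

```bash
python3 - <<'E'
from h import *
s=bot.read_state(); print(s['position'],s['eef_rot'],s['qpos'],s['ft_force'],s['grip_width'])
E
```

```text
[0.87395958 0.07777378 0.419288  ] [1.39623298e-03 3.08536505e+00 7.26805132e-03] [-0.00273233  0.99951991  0.08817316  0.00531242  1.99768594 -1.57028807] [ 0.02808542  0.59848459 -2.51215901] 0.38386626871960106
```

play_rows --steps '[-1, 0, 0, 0, -1, 0, 0, 0, -1, 0, 0, 0, -1, 0, 0, 0]'

```text
time: 16.18
position: [0.9072, 0.0719, 0.3906]
eef_rot: [0.002, 3.029, 0.015]
ft_force: [-0.7, 0.0, -2.9]
grip_width: 0.382
gripper_force: 60.4
```

play_rows --steps '[0, 0, -1, 0, 0, 0, -1, 0, 0, 0, -1, 0, 0, 0, -1, 0]'

```text
time: 16.68
position: [0.8689, 0.0691, 0.4804]
eef_rot: [0.002, 3.004, 0.017]
ft_force: [0.6, 0.3, -2.0]
grip_width: 0.382
gripper_force: 60.4
```

```bash
python3 - <<'E'
from h import *
s=bot.read_state(); print(s['position'],s['eef_rot'],s['qpos'],s['ft_force'],s['grip_width'])
E
```

```text
[0.86887214 0.06911177 0.48035603] [1.50450020e-03 3.00431862e+00 1.73672484e-02] [-0.01599439  0.92982776  0.08819445  0.01489362  1.98649205 -1.57883929] [ 0.56944724  0.25728424 -1.9944447 ] 0.38214331558594217
```

The tilt builds up outwards, which is the direction needed. I'll push along the straight arm's direction.

play_rows --steps '[-1, 0.2, -1, 0, -1, 0.2, -1, 0, -1, 0.2, -1, 0, -1, 0.2, -1, 0, -1, 0.2, -1, 0, -1, 0.2, -1, 0]'

```text
time: 17.42
position: [0.8576, 0.0845, 0.565]
eef_rot: [0.002, 2.877, 0.034]
ft_force: [-0.0, -0.9, -2.8]
grip_width: 0.38
gripper_force: 60.4
```

```bash
cat > st.py <<'E'
from h import *
s=bot.read_state(); R=Ro.from_rotvec(s['eef_rot']).as_matrix(); z=R[:,2]
print(s['time'],s['position'].round(4),'toolx',R[:,0].round(3),'toolz',z.round(4),'tilt',np.degrees(np.arccos(-z[2])).round(2),'az',np.degrees(np.arctan2(z[1],z[0])).round(2)); print(s['qpos'].round(3),s['ft_force'].round(1),s['grip_width'])
E
python3 st.py
```

```text
17.425 [0.8576 0.0845 0.565 ] toolx [-0.965  0.004 -0.261] toolz [ 0.2615  0.0231 -0.9649] tilt 15.22 az 5.05
[-0.002  0.834  0.089  0.025  1.954 -1.559] [-0.  -0.9 -2.8] 0.38027600176239196
```

play_rows --steps '[-1, -0.9, -1, 0, -1, -0.9, -1, 0, -1, -0.9, -1, 0, -1, -0.9, -1, 0, -1, -0.9, -1, 0, -1, -0.9, -1, 0, -1, 0, -1, 0, -1, 0, -1, 0, -1, 0, -1, 0, -1, 0, -1, 0]'

```text
time: 18.68
position: [0.8142, -0.0496, 0.7145]
eef_rot: [0.004, 2.666, 0.028]
ft_force: [0.4, -0.0, -3.0]
grip_width: 0.384
gripper_force: 60.4
```

```bash
python3 st.py
```

```text
18.675 [ 0.8142 -0.0496  0.7145] toolx [-0.889  0.008 -0.458] toolz [ 0.4581  0.0188 -0.8887] tilt 27.29 az 2.35
[-0.201  0.66   0.089  0.118  1.926 -1.702] [ 0.4 -0.  -3. ] 0.38413983985973404
```

play_rows --steps '[-1, -0.6, -0.6, 0, -1, -0.6, -0.6, 0, -1, -0.6, -0.6, 0, -1, 0, -0.6, 0, -1, 0, -0.6, 0, -1, 0, -0.6, 0, -1, 0, -0.6, 0, -1, 0, -0.6, 0, -1, 0, -0.6, 0, -1, 0, -0.6, 0]'

```text
time: 19.92
position: [0.7987, -0.0797, 0.8041]
eef_rot: [0.013, 2.476, 0.006]
ft_force: [0.3, -0.1, -2.6]
grip_width: 0.384
gripper_force: 60.4
```

```bash
python3 st.py
```

```text
19.925 [ 0.7987 -0.0797  0.8041] toolx [-0.787  0.011 -0.617] toolz [ 0.6175  0.0011 -0.7866] tilt 38.13 az 0.1
[-0.263  0.571  0.089  0.168  1.83  -1.725] [ 0.3 -0.1 -2.6] 0.3841842780109805
```

play_rows --steps '[-1, 0.9, -0.4, 0, -1, 0.9, -0.4, 0, -1, 0.9, -0.4, 0, -1, 0.9, -0.4, 0, -1, 0, -0.4, 0, -1, 0, -0.4, 0]'

```text
time: 20.68
position: [0.7996, 0.0102, 0.85]
eef_rot: [0.013, 2.37, 0.005]
ft_force: [0.4, -0.8, -3.6]
grip_width: 0.386
gripper_force: 60.5
```

```bash
python3 st.py
```

```text
20.675 [0.7996 0.0102 0.85  ] toolx [-0.717  0.01  -0.697] toolz [ 6.973e-01 -2.000e-04 -7.167e-01] tilt 44.21 az -0.02
[-0.119  0.531  0.089  0.084  1.753 -1.631] [ 0.4 -0.8 -3.6] 0.38583262139127694
```

play_rows --steps '[-1, 0, -0.2, 0, 0, 0, 0, 0]'

```text
time: 20.92
position: [0.8022, 0.0084, 0.8549]
eef_rot: [0.014, 2.353, 0.005]
ft_force: [-1.0, 0.9, -2.9]
grip_width: 0.383
gripper_force: 60.5
```

```bash
python3 st.py; python3 - <<'E'
import numpy as np
from scipy.optimize import least_squares
D=[([1.0889,.22124,1.5276,1.3947],[.21745,.58532,.24119]),([-.64014,-.04033,2.02682,1.15969],[.41733,-.21281,.13035]),([.03291,.48031,.83407,1.82901],[.7297,.10269,.44145]),([-.00273,.99952,.08817,1.99769],[.87396,.07777,.41929]),([-.016,.92983,.08819,1.98649],[.86887,.06911,.48036])]
def f(q,P):
    r0,h,L1,L2,e,L3,e3=P; a,b,c=q[1],q[1]+q[2],sum(q[1:])
    return np.array([r0+L1*np.sin(a)+L2*np.sin(b)+e*np.cos(b)+L3*np.sin(c),h+L1*np.cos(a)+L2*np.cos(b)-e*np.sin(b)+L3*np.cos(c)])
def rz(q,p): return np.array([p[0]*np.cos(q[0])+p[1]*np.sin(q[0]),p[2]])
s=least_squares(lambda P:np.r_[np.concatenate([f(q,P)-rz(q,p) for q,p in D]),.001*(P-[0,.3,.4,.4,0,.25,0])],[0,.3,.4,.4,0,.25,0])
P=s.x; print(P.round(3),np.abs(s.fun).max())
print([(-p[0]*np.sin(q[0])+p[1]*np.cos(q[0])).round(3) for q,p in D] if 1 else 0)
for T in[(.476,-.2135,.299),(.60,-.1,.45)]:
    off=.077; R=np.hypot(T[0],T[1]); r=np.sqrt(R*R-off*off); j1=np.arctan2(T[1],T[0])-np.arcsin(off/R)
    t=np.array([r,T[2]])
    k=least_squares(lambda v:f([0,v[0],v[1],3*np.pi/4-v[0]-v[1]],P)-t,[0,1.8]); print(T,j1,k.x,3*np.pi/4-sum(k.x),k.cost)
E
```

```text
20.925 [0.8022 0.0084 0.8549] toolx [-0.705  0.012 -0.709] toolz [ 0.7094 -0.0009 -0.7048] tilt 45.19 az -0.07
[-0.122  0.529  0.089  0.087  1.738 -1.631] [-1.   0.9 -2.9] 0.3828065006935325
[-0.     0.311  0.412  0.548  0.052  0.323  0.   ] 0.0001477204082690692
[np.float64(0.079), np.float64(0.079), np.float64(0.079), np.float64(0.08), np.float64(0.083)]
(0.476, -0.2135, 0.299) -0.5697693701021261 [-0.65710278  2.33308965] 0.6802076156242332 3.5404285740389074e-17
(0.6, -0.1, 0.45) -0.29207643813171213 [-0.43918917  1.92417514] 0.8712085214094933 5.0020733350998925e-24
```

play_rows --steps '[1, -0.37, 0.2, 0, 1, -0.37, 0.2, 0, 1, -0.37, 0.2, 0, 1, -0.37, 0.2, 0, 1, -0.37, 0.2, 0, 1, -0.37, 0.2, 0, 1, -0.37, 0.2, 0, 1, -0.37, 0.2, 0, 1, -0.37, 0.2, 0, 1, -0.37, 0.2, 0]'

```text
time: 22.18
position: [0.6634, -0.0799, 0.645]
eef_rot: [0.014, 2.355, 0.005]
ft_force: [0.2, -0.4, -3.1]
grip_width: 0.389
gripper_force: 60.5
```

```bash
python3 st.py
```

```text
22.175 [ 0.6634 -0.0799  0.645 ] toolx [-0.706  0.011 -0.708] toolz [ 7.081e-01 -5.000e-04 -7.061e-01] tilt 45.08 az -0.04
[-0.36  -0.224  1.403  0.268  1.22  -1.913] [ 0.2 -0.4 -3.1] 0.3885750554877716
```

play_rows --steps '[1, -0.37, 0.2, 0, 1, -0.37, 0.2, 0, 1, -0.37, 0.2, 0, 1, -0.37, 0.2, 0, 1, -0.37, 0.2, 0, 1, -0.37, 0.2, 0, 1, -0.37, 0.2, 0, 1, -0.37, 0.2, 0, 0.6, -0.37, 0.2, 0, 0, 0, 0, 0]'

```text
time: 23.42
position: [0.5428, -0.1608, 0.4596]
eef_rot: [0.016, 2.356, 0.006]
ft_force: [-0.1, 0.5, -2.3]
grip_width: 0.383
gripper_force: 60.4
```

```bash
python3 st.py; python3 - <<'E'
from h import *
cv2.imwrite('pics/mid.png',imaging.camera('scene')[:,:,::-1])
s=bot.read_state(); R=Ro.from_rotvec(s['eef_rot']).as_matrix()
print(R.T@(np.array([.476,-.2135,.299])-s['position'])/.025)
E
```

```text
23.425 [ 0.5428 -0.1608  0.4596] toolx [-0.707  0.013 -0.707] toolz [ 7.070e-01 -6.000e-04 -7.072e-01] tilt 44.99 az -0.05
[-0.697 -0.523  1.961  0.531  1.11  -2.347] [-0.1  0.5 -2.3] 0.3825032871536743
[ 6.47292752 -2.19554332  2.67036169]
```

View pics/mid.png

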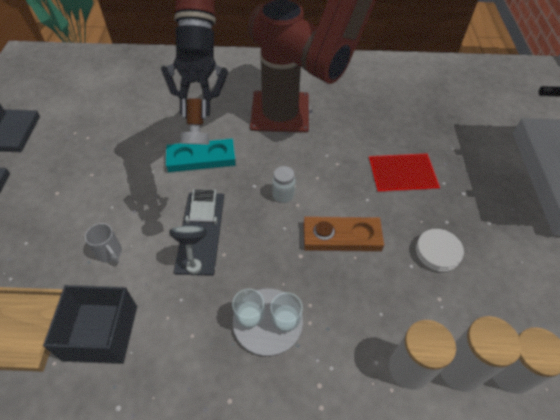

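The scene view shows the tamper held tilted (sole at about (193,135)), the empty socket at (362,232), and the other things undisturbed. Joint 6 is close to its limit, so I'll roll about the tool axis first; the tamper is round, so this changes nothing.

play_rows --steps '[0, 0, 0, 1, 0, 0, 0, 1, 0, 0, 0, 1, 0, 0, 0, 1, 0, 0, 0, 0]'

```text
time: 24.1
position: [0.5442, -0.1597, 0.4629]
eef_rot: [0.663, 2.275, 0.276]
ft_force: [-0.8, 0.4, -2.3]
grip_width: 0.386
gripper_force: 60.4
```

```bash
python3 st.py; python3 - <<'E'
from h import *
s=bot.read_state(); R=Ro.from_rotvec(s['eef_rot']).as_matrix()
print(R.T@(np.array([.476,-.2135,.299])-s['position'])/.025)
# triangulate/check tamper sole in scene: predicted sole centre & handle top
z=R[:,2]
for n,d in(('sole',.061),('disc top',.039),('htop',-.029)): print(n,proj('scene',s['position']+d*z))
im=cv2.imread('pics/mid.png')
cv2.imwrite('pics/c3.png',cv2.resize(im[60:160,150:250],None,fx=5,fy=5,interpolation=2))
E
```

```text
24.1 [ 0.5442 -0.1597  0.4629] toolx [-0.594  0.537 -0.599] toolz [ 7.098e-01 -2.000e-04 -7.044e-01] tilt 45.22 az -0.01
[-0.694 -0.523  1.957  0.531  1.11  -1.789] [-0.8  0.4 -2.3] 0.38591670735798383
[ 4.38969642 -5.34506705  2.68384333]
sole [194.45493262 142.9335811 ]
disc top [194.48570223 132.06131158]
htop [194.58227813  97.93675552]
```

View pics/c3.png

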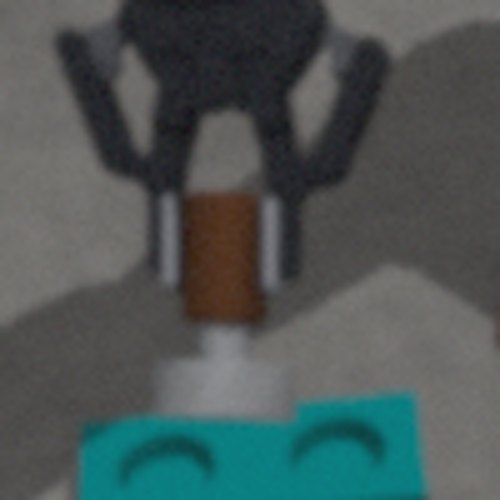

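The crop shows the handle's top at scene row 98 and the sole at row 143, which match the prediction, so the tamper hasn't slipped in the grip. Now the final move.

play_rows --steps '[0.55, -0.67, 0.34, 0, 0.55, -0.67, 0.34, 0, 0.55, -0.67, 0.34, 0, 0.55, -0.67, 0.34, 0, 0.55, -0.67, 0.34, 0, 0.55, -0.67, 0.34, 0, 0.55, -0.67, 0.34, 0, 0.54, -0.66, 0.3, 0, 0, 0, 0, 0, 0, 0, 0, 0]'

```text
time: 25.35
position: [0.4758, -0.2138, 0.2994]
eef_rot: [0.663, 2.274, 0.275]
ft_force: [-0.5, 0.2, -1.1]
grip_width: 0.38
gripper_force: 60.4
```

```bash
python3 st.py; python3 - <<'E'
from h import *
s=bot.read_state(); R=Ro.from_rotvec(s['eef_rot']).as_matrix()
print(R.T@(np.array([.476,-.2135,.299])-s['position'])/.025)
im=imaging.camera('scene')[:,:,::-1]
im=cv2.resize(im[60:300,130:410],None,fx=2.5,fy=2.5,interpolation=2)
cv2.imwrite('pics/fin.png',im)
z=R[:,2]
for n,d in(('sole',.061),('disc top',.039),('lens',.211)): print(n,(proj('scene',s['position']+d*z)-[130,60])*2.5)
E
```

```text
25.35 [ 0.4758 -0.2138  0.2994] toolx [-0.594  0.537 -0.599] toolz [ 0.7099 -0.0009 -0.7043] tilt 45.23 az -0.07
[-0.957 -0.556  2.277  0.74   1.035 -2.225] [-0.5  0.2 -1.1] 0.3798277680951624
[0.01063466 0.00583112 0.01551251]
sole [140.84921298 275.73800252]
disc top [140.86860979 253.1702626 ]
lens [140.72011618 425.93917999]
```

View pics/fin.png

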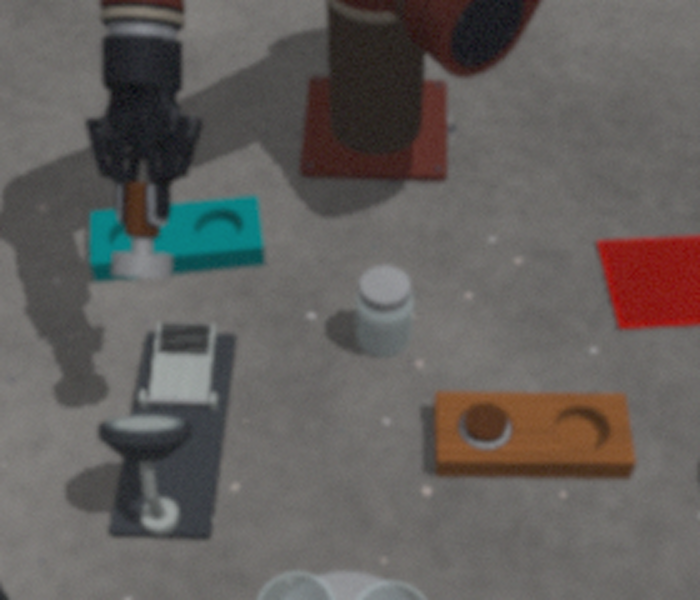

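The final view shows the tamper's sole squarely above and in front of the lens, with the leveller and the other things in place. The lens centre at (145,427) is about 3 mm more in +y than the tamper's axis, so I'll nudge it and hand in.

play_rows --steps '[0.06, 0.09, 0, 0, 0, 0, 0, 0, 0, 0, 0, 0, 0, 0, 0, 0]'

```text
time: 25.9
position: [0.4752, -0.2107, 0.2979]
eef_rot: [0.665, 2.275, 0.277]
ft_force: [0.1, 0.4, -2.6]
grip_width: 0.379
gripper_force: 60.4
```

```bash
python3 st.py; python3 -c "
from rig import workorder
print(workorder.hand_in())"
```

```text
25.9 [ 0.4752 -0.2107  0.2979] toolx [-0.594  0.539 -0.597] toolz [ 7.090e-01  1.000e-04 -7.052e-01] tilt 45.16 az 0.01
[-0.953 -0.562  2.283  0.738  1.033 -2.219] [ 0.1  0.4 -2.6] 0.3794774741657083
the job is handed in; nothing more can be done
None
```

I handed the job in at 25.9 s: I pressed the treadle to its stop and it sprang back, then lifted the tamper out and held it at about 45° with its sole facing the lens from about 15 cm; I had no separate check that the lamp lit, and the hand-in gave no verdict.

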